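# Release the key left latched on the extraction station

### The job

One of the four identical yellow push keys on the grey control box of the polishing bench has been left latched down, standing only a few millimetres lower than the others; light taps with the fingertips will tell you which. Push that key further in until its catch lets go, then take the finger away so that it springs up level with the rest. Do not press in any of the three keys that are already up beyond a light tap, and leave the loose things on the bench and on the box where they are: nothing is to be gripped or lifted.

Things in the scene. Friction and masses are not known exactly. Their poses are not given: they have to be found in the camera images.
- station: grey control box fixed on the bench, 140 mm (its x, front to back) by 250 mm (its y, along the key row) by 60 mm high; origin at the centre of its underside, z up. The robot cannot shift it. Its place and yaw differ from start to start.
- slot_1 (a point): point fixed on the station: key place 1 of 4 (leftmost seen from the robot side, +y end), at the centre of the key's top face as it stands when the key is up, 78 mm above the bench (station frame x -18, y 75, z 78 mm). The point does not move with the key. All keys are alike: square yellow caps, 30 by 30 mm, 50 mm apart, standing 18 mm proud of the box when up.
- slot_2 (a point): point fixed on the station: key place 2 of 4 (second from the left), at the centre of the key's top face as it stands when the key is up, 78 mm above the bench (station frame x -18, y 25, z 78 mm). The point does not move with the key. Axes as the station's.
- slot_3 (a point): point fixed on the station: key place 3 of 4 (third from the left), at the centre of the key's top face as it stands when the key is up, 78 mm above the bench (station frame x -18, y -25, z 78 mm). The point does not move with the key. Axes as the station's.
- slot_4 (a point): point fixed on the station: key place 4 of 4 (rightmost, -y end), at the centre of the key's top face as it stands when the key is up, 78 mm above the bench (station frame x -18, y -75, z 78 mm). The point does not move with the key. Axes as the station's.
- key_latched (a joint): travel of the key latched at the start, m: 0 = up, grows downward, 0.012 = hard stop (cap 6 mm proud). Which place it sits in varies and is not told. Latched it rests at 0.004 (top 4 mm lower than the others) and does not give below about 4.5 N. Pushed to 0.0085 or deeper (7 to 9.5 N) its catch lets go for good; when the finger leaves it springs up to 0.
- key_free_a (a joint): travel of a key that is up at the start, m: 0 = up, grows downward, 0.012 = hard stop (cap 6 mm proud). Which place it sits in varies and is not told. Sprung: gives at about 2 N, then 0.6 N per mm (5 N at 0.005). Pressed past 0.007 (6 N) it switches its zone, which must not happen; a tap of 1 to 3 N is harmless.
- key_free_b (a joint): travel of a key that is up at the start, m: 0 = up, grows downward, 0.012 = hard stop (cap 6 mm proud). Which place it sits in varies and is not told. Sprung: gives at about 2 N, then 0.6 N per mm (5 N at 0.005). Pressed past 0.007 (6 N) it switches its zone, which must not happen; a tap of 1 to 3 N is harmless.
- key_free_c (a joint): travel of a key that is up at the start, m: 0 = up, grows downward, 0.012 = hard stop (cap 6 mm proud). Which place it sits in varies and is not told. Sprung: gives at about 2 N, then 0.6 N per mm (5 N at 0.005). Pressed past 0.007 (6 N) it switches its zone, which must not happen; a tap of 1 to 3 N is harmless.
- wheel_nut: steel wheel nut, 25 mm across, 16 mm high, loose on the station's top behind the key row; origin at the centre of its underside. Loose bystander: leave it where it is.
- can_red: spray can with red cap, 66 mm diameter, 190 mm high, standing beyond a far corner of the station; origin at the centre of its base. Loose bystander: leave it where it is.
- can_white: spray can with white cap, 66 mm diameter, 190 mm high, standing beyond a far corner of the station; origin at the centre of its base. Loose bystander: leave it where it is.
- tape_roll: yellow roll of masking tape lying flat, 100 mm diameter, 25 mm high; origin at the centre of its underside. Loose bystander: leave it where it is.
- polish_tin: flat copper-coloured polish tin, 72 mm diameter, 36 mm high; origin at the centre of its underside. Loose bystander: leave it where it is.
- felt_bob: grey felt polishing cone standing on its wide end, 60 mm diameter, 85 mm high with its steel shank; origin at the centre of its underside. Loose bystander: leave it where it is.
- wrench: steel wrench lying flat on the bench beside the station; origin on its underside. Loose bystander: leave it where it is.

How it is judged:
By the outcome, as a careful person would: the job done as asked, in the order asked, and still so for the second after the job is handed in, with the robot touching nothing.
It also fails if it takes over 58 s, if anything falls off the work surface, if the arm or the gripper's body presses on something with over 40 N, if the wrist force passes 120 N, or if a joint passes its speed limit or range.

### The arm

A 6-joint arm with a two-finger parallel gripper is mounted at the origin on the work surface. World frame = base frame: x ahead of the robot, y to its left, z up, the work surface at z = 0. Lengths are in m, angles in degrees, forces in N, time in s.
With the tool pointing down it reaches from about 0.275 to 0.85 m from the base axis. Payload 5.2 kg.
Tool frame: the origin (TCP) lies at the very end of the fingers, on their centre line; the grasp point (between the pads) lies 19 mm behind it; z points along the fingers, y is the direction in which the jaws open and shut (so a half turn about z gives the same grasp; the last joint's range is limited). The gripper opens to 85 mm and grips with 20 to 120 N. Pads are 22 mm wide; open, the fingers measure 114 mm over their backs; the gripper's body (76 mm by 85 mm) begins 54 mm behind the grasp point. The pads swing forward as they close: fully open they stand 13 mm farther back than shut.
Start: joints at [51.807, 14.817, 87.949, -0, 77.235, -11.62], TCP at [0.246, 0.492, 0.231] pointing down, gripper open.
Joint ranges: [-179.93, 179.93], [-52.35, 119.4], [10.71, 147.94], [-69.91, 249.91], [12.55, 155.21], [-178.61, 178.61]. Speed limits (degrees/s): [147.25, 147.25, 180, 180, 180, 180].

### API

Orientations are given as [roll, pitch, yaw] about the fixed x, y, z axes, in that order (R = Rz(yaw) Ry(pitch) Rx(roll)).
In Python, from workcell import status, optics, manip gives the robot as it stands.
- The arm moves only by the tool send_rows, never from a script. Its argument "series" is a list that holds one entry, the list of rows, each a list of 6 numbers: the shift along the tool's x, y, z normalised to -1 to 1, where 1 is 20 cm, then the turn, a rotation vector about the tool's x, y, z normalised to -1 to 1, where 1 is 90 degrees. In form: [[[tx, ty, tz, rx, ry, rz], ...]]. A call has 1 to 12 rows; each row is the pose to reach, as a shift and turn from the pose commanded when the call began, along the tool's axes at that moment; what a row does not reach only later rows make up. A row lasts 1/8 s, in which the tool goes at most 62.5 mm and 10.7 degrees, less where a joint would pass 70% of its speed; a pose out of reach is approached as far as the arm can. A call with a number of a shift or a turn outside -1 to 1 is refused whole. A call with a gripper value outside its range is refused whole. "gripper" is the opening, from 0 (shut) to 1 (fully open), set as the call begins (left out, the last holds). The fingers move at their own pace and stop on an object; "grip_force" is the grip in N (left out, the last holds). Time passes only in rows, so rows that repeat a pose let the fingers close. It gives the time, the measured TCP pose, the force and the opening at its end, in the units of the state.
- status.observe(): the state, without advancing time (a new reading comes with each control period).
- optics.read_camera(name): name is "side" or "top"; returns the picture (480x640x3 uint8, red, green, blue); there is no depth.
- optics.camera_info(name): a dict with "K" (3x3 intrinsics, pixels), "world_from_camera" (4x4, takes a point from camera to world coordinates). Camera axes: x right, y up, looking along -z (the intrinsics and any distortion apply to the point x, -y, -z); pixel columns grow to the right and rows downward; lengths in m; the calibration is good to about 2 mm. A picture is of the moment at which its call begins. camera_info takes no time and is no camera call.
- manip.hand_in(): hands the job in, once; it reports no verdict.
The state is a dict: "time": time; "q": joint angles; "dq": joint speeds; "joint_torque": joint torques, N m; "tcp_pos": TCP position; "tcp_rot": TCP orientation; "contact_force": force on the tool from outside, world axes, zero at the start; "ft_torque": the same for the moment, N m; "opening": finger opening in m.
Only numpy, scipy, OpenCV 4.12 (cv2) and the standard library are available. Lean on these libraries where they do the work, as an engineer would, in place of code of your own. Each camera call takes 0.05 s, during which the arm holds its last target.

## Working session

There is one attempt and no reset: what is moved stays moved. The work goes in short steps, Python scripts to look and compute and a tool call to move; the robot and the scene stay as the last step left them, time stands still between calls to the robot, and variables do not carry over. Pictures are saved under pics/ and viewed, and the job is handed in when it is done.

Besides the shell and the picture viewer there is one more tool, called after "Request:" by a JSON object that holds its "fn" and its "kwargs". send_rows: Moves the arm, as the interface text tells. Its arguments: {"type":"object","properties":{"series":{"type":"array"},"gripper":{"type":"number"},"grip_force":{"type":"number"}},"required":["series"]}

```bash
mkdir -p pics; ls; python3 - <<'E'
from workcell import status, optics
import cv2
for n in ("side","top"):
    im=optics.read_camera(n); cv2.imwrite(f"pics/{n}0.png",im[:,:,::-1])
    i=optics.camera_info(n); print(n,i)
print(status.observe())
E
```

```text
pics
side {'K': array([[535.68937255,   0.        , 314.34804683],
       [  0.        , 535.68937255, 235.58485374],
       [  0.        ,   0.        ,   1.        ]]), 'world_from_camera': array([[ 0.99903893,  0.02406045, -0.03663767,  0.57991529],
       [-0.04338762,  0.66153527, -0.74865787, -0.58900638],
       [ 0.00622407,  0.74952797,  0.66194341,  0.62505792],
       [ 0.        ,  0.        ,  0.        ,  1.        ]])}
top {'K': array([[447.09938922,   0.        , 316.90026543],
       [  0.        , 447.09938922, 241.93921396],
       [  0.        ,   0.        ,   1.        ]]), 'world_from_camera': array([[ 0.00822676,  0.99604101, -0.08851345,  0.53258112],
       [-0.99967667,  0.01032186,  0.02323826,  0.0405184 ],
       [ 0.02405988,  0.08829366,  0.99580387,  0.8119145 ],
       [ 0.        ,  0.        ,  0.        ,  1.        ]])}
{'time': 0.1, 'q': array([ 5.18061176e+01,  1.48548457e+01,  8.80037235e+01,  1.02999355e-04,
        7.72336605e+01, -1.16185118e+01]), 'dq': array([ 0.09871558, -0.08995345, -0.14943737, -0.01835173, -0.05468773,
       -0.07463888]), 'joint_torque': array([ 2.95899321e-03, -4.46965921e+01, -2.91246808e+01, -1.05070587e-04,
        6.33762422e-03,  1.93268471e-05]), 'tcp_pos': array([0.2457366 , 0.49153908, 0.23056764]), 'tcp_rot': array([-1.79909680e+02, -1.86728902e-02,  1.53424592e+02]), 'contact_force': array([-0.19857043, -0.51945802,  0.19716409]), 'ft_torque': array([-0.03142079, -0.05407647, -0.01688012]), 'opening': 0.0854440241787249}
```

View pics/side0.png

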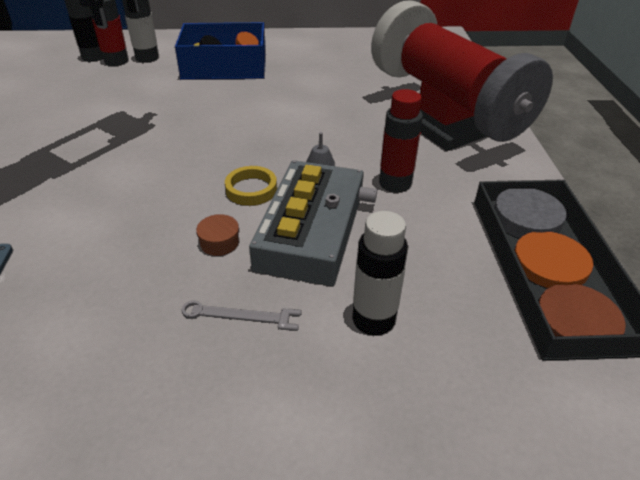

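View pics/top0.png

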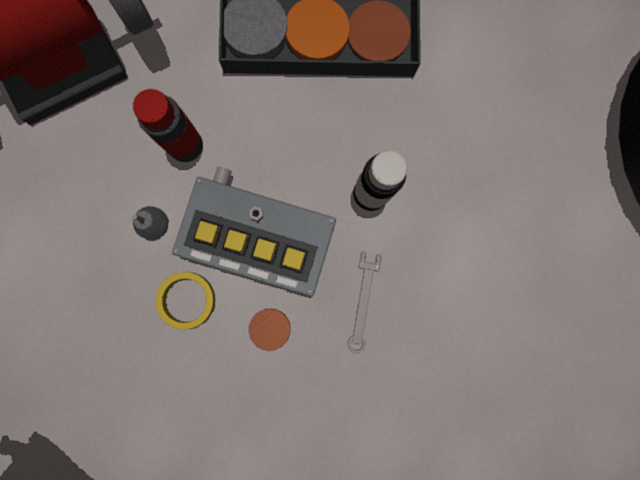

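```bash
cat > h.py <<'E'
import numpy as np
from workcell import optics
def ray(n,u,v,z):
    i=optics.camera_info(n);K=i["K"];T=np.array(i["world_from_camera"])
    d=T[:3,:3]@np.array([(u-K[0,2])/K[0,0],-(v-K[1,2])/K[1,1],-1]);o=T[:3,3]
    return o+d*(z-o[2])/d[2]
def proj(n,p):
    i=optics.camera_info(n);K=i["K"];T=np.linalg.inv(np.array(i["world_from_camera"]))
    c=T[:3,:3]@np.asarray(p)+T[:3,3]
    return np.array([K[0,2]+K[0,0]*c[0]/-c[2],K[1,2]+K[1,1]*c[1]/c[2]])
E
python3 - <<'E'
import cv2,numpy as np
t=cv2.imread("pics/top0.png");s=cv2.imread("pics/side0.png")
cv2.imwrite("pics/tc.png",cv2.resize(t[160:310,160:350],None,fx=4,fy=4,interpolation=cv2.INTER_CUBIC))
cv2.imwrite("pics/sc.png",cv2.resize(s[150:290,240:390],None,fx=4,fy=4,interpolation=cv2.INTER_CUBIC))
from h import *
for n,im in(("top",t),("side",s)):
    h=cv2.cvtColor(im,cv2.COLOR_BGR2HSV)
    m=cv2.inRange(h,(20,120,150 if n=="top" else 100),(35,255,255))
    c,l,st,ce=cv2.connectedComponentsWithStats(m)
    for k in range(1,c):
        if st[k,4]>80: print(n,st[k],ce[k],ray(n,*ce[k],0.078))
E
```

```text
top [196 222  21  20 286] [205.77972028 231.48251748] [0.61316123 0.20603285 0.078     ]
top [225 231  21  20 286] [234.79370629 240.26923077] [0.59917122 0.15823894 0.078     ]
top [254 239  21  21 290] [263.89655172 249.10689655] [0.5851037  0.11031462 0.078     ]
top [283 248  21  21 287] [293.1184669  258.07317073] [0.57083188 0.06220953 0.078     ]
top [156 272  56  57 917] [183.44711014 300.45910578] [0.50052617 0.23858448 0.078     ]
side [302 165  19  11 165] [311.12727273 170.04242424] [0.61212328 0.20706707 0.078     ]
side [225 166  51  31 533] [250.13320826 181.14446529] [0.50466771 0.17684135 0.078     ]
side [294 180  21  13 199] [304.07035176 185.92964824] [0.59810216 0.15951004 0.078     ]
side [286 197  21  14 219] [296.36073059 203.33789954] [0.58394081 0.11134747 0.078     ]
side [278 217  22  15 241] [288.23651452 224.04564315] [0.57014346 0.05874307 0.078     ]
```

```bash
ls pics
```

```text
sc.png
side0.png
tc.png
top0.png
```

View pics/tc.png

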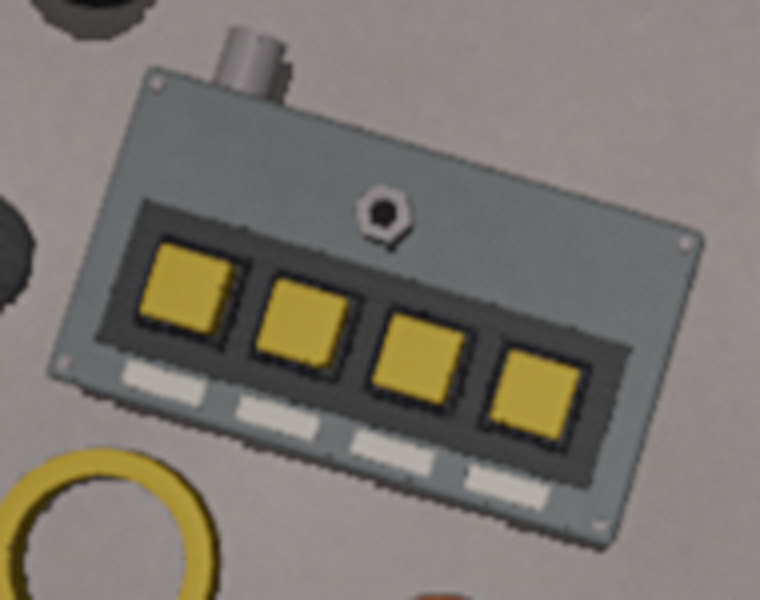

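View pics/sc.png

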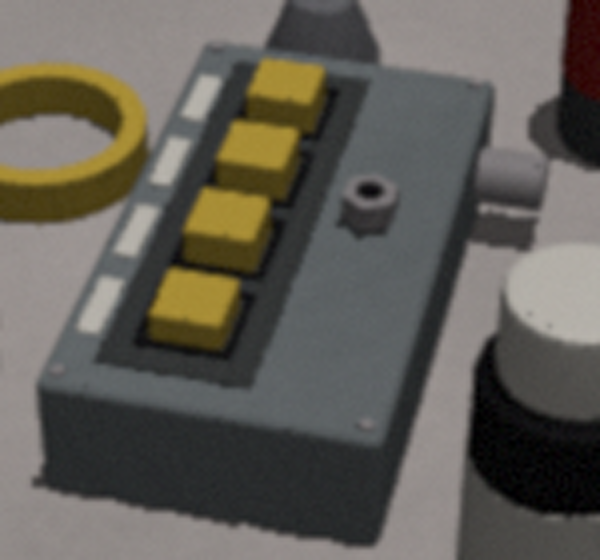

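```bash
cat >> h.py <<'E'
from workcell import status
from scipy.spatial.transform import Rotation as Ro
def plan(p,yaw=163.6):
    s=status.observe();R=Ro.from_euler('xyz',s["tcp_rot"],degrees=True)
    G=Ro.from_euler('xyz',[180,0,yaw],degrees=True)
    print("shift",np.round(R.inv().apply(np.array(p)-s["tcp_pos"])/.2,4),"turn",np.round((R.inv()*G).as_rotvec(degrees=True)/90,4), "t",s["time"],"tcp",s["tcp_pos"].round(4),"F",s["contact_force"].round(2))
E
python3 - <<'E'
from h import *
print("white",ray("top",389,168,.19),"red",ray("top",152,107,.19))
c=np.array([[.6132,.2060],[.5992,.1582],[.5851,.1103],[.5708,.0622]])
# combine with side
c2=np.array([[.6121,.2071],[.5981,.1595],[.5839,.1113]])
print((c[:3]-c2).mean(0))
print(ray("top",256,213,.07))
plan([.571,.062,.12])
E
```

```text
white [ 0.69456964 -0.07576749  0.19      ] red [0.77809297 0.26217528 0.19      ]
[ 0.00113333 -0.00113333]
[0.64600305 0.12536102 0.07      ]
shift [-2.4155 -1.1923  0.5539] turn [-0.001  -0.0003 -0.1131] t 0.1 tcp [0.2457 0.4915 0.2306] F [-0.2  -0.52  0.2 ]
```

Request:
{"fn": "send_rows", "kwargs": {"series": [[[-0.3,-0.15,0,0,0,-0.1131],[-0.55,-0.27,0,0,0,-0.1131],[-0.8,-0.4,0,0,0,-0.1131],[-0.8,-0.4,0,0,0,-0.1131]]], "gripper": 0}}

```text
time: 0.6
tcp_pos: [0.3554, 0.3458, 0.231]
tcp_rot: [-179.9, 0.0, 163.3]
contact_force: [-0.1, 0.4, 0.5]
opening: 0.0122
```

```bash
python3 -c "
from h import *
plan([.571,.062,.2306])"
```

```text
shift [-1.4407 -1.0487  0.0037] turn [-0.0008  0.0002 -0.0036] t 0.6 tcp [0.3554 0.3458 0.231 ] F [-0.14  0.44  0.54]
```

Request:
{"fn": "send_rows", "kwargs": {"series": [[[-0.25,-0.18,0,0,0,0],[-0.48,-0.35,0,0,0,0],[-0.72,-0.52,0,0,0,0],[-0.72,-0.52,0,0,0,0]]]}}

```text
time: 1.1
tcp_pos: [0.464, 0.2063, 0.2309]
tcp_rot: [-180.0, 0.0, 163.3]
contact_force: [-0.7, 0.8, -0.1]
opening: 0.0001
```

```bash
python3 -c "
from h import *
plan([.571,.062,.2306])"
```

```text
shift [-0.7192 -0.538   0.0018] turn [-0.0004  0.0001 -0.0028] t 1.1 tcp [0.464  0.2063 0.2309] F [-0.73  0.79 -0.11]
```

Request:
{"fn": "send_rows", "kwargs": {"series": [[[-0.25,-0.18,0,0,0,0],[-0.48,-0.35,0,0,0,0],[-0.72,-0.537,0,0,0,0],[-0.72,-0.537,0.3,0,0,0],[-0.72,-0.537,0.6,0,0,0],[-0.72,-0.537,0.65,0,0,0],[-0.72,-0.537,0.65,0,0,0],[-0.72,-0.537,0.65,0,0,0]]]}}

```text
time: 2.1
tcp_pos: [0.5719, 0.0654, 0.1041]
tcp_rot: [179.9, 0.3, 163.7]
contact_force: [0.6, 0.4, 0.1]
opening: 0.0001
```

```bash
python3 -c "
from h import *
import cv2
a=optics.read_camera('side');b=optics.read_camera('top')
f=lambda i,y,x:cv2.resize(i[y:y+150,x:x+200],(400,300),interpolation=cv2.INTER_CUBIC)
cv2.imwrite('pics/c1.png',cv2.hconcat([f(a,130,230),f(b,160,160)])[:,:,::-1])
plan([.571,.062,.09])"
```

```text
shift [-0.0012 -0.0152  0.0694] turn [0.0006 0.0029 0.0004] t 2.2 tcp [0.5716 0.065  0.1039] F [0.46 0.06 0.33]
```

View pics/c1.png

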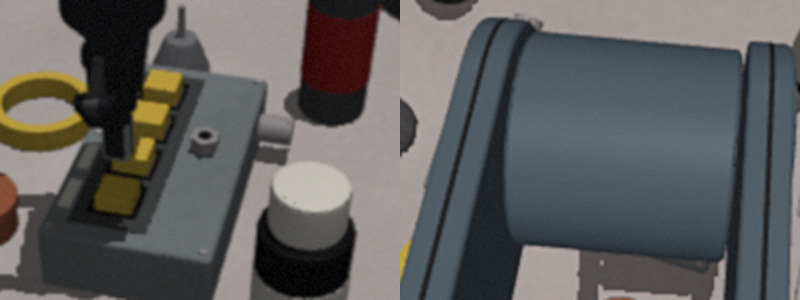

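Request:
{"fn": "send_rows", "kwargs": {"series": [[[0,-0.01,0.06,0,0,0],[0,-0.015,0.11,0,0,0],[0,-0.015,0.12,0,0,0],[0,-0.015,0.12,0,0,0]]]}}

```text
time: 2.7
tcp_pos: [0.5689, 0.0617, 0.0769]
tcp_rot: [-180.0, -0.1, 163.6]
contact_force: [1.0, 0.9, -0.6]
opening: 0.0003
```

Request:
{"fn": "send_rows", "kwargs": {"series": [[[0,0,0.005,0,0,0],[0,0,0.01,0,0,0],[0,0,0.01,0,0,0],[0,0,0.01,0,0,0]]]}}

```text
time: 3.2
tcp_pos: [0.5691, 0.0618, 0.0754]
tcp_rot: [180.0, 0.0, 163.6]
contact_force: [0.3, -0.1, -0.6]
opening: -0.0003
```

```bash
python3 -c "
from h import *
print(proj('side',[.5716,.065,.104]))
plan([.571,.062,.0765])"
```

```text
[288.71009922 208.67897711]
shift [-0.0087  0.0034 -0.0056] turn [0.     0.     0.0001] t 3.2 tcp [0.5691 0.0618 0.0754] F [ 0.32 -0.08 -0.65]
```

Request:
{"fn": "send_rows", "kwargs": {"series": [[[0,0,0.005,0,0,0],[0,0,0.005,0,0,0],[0,0,0.005,0,0,0]]]}}

```text
time: 3.58
tcp_pos: [0.5692, 0.0618, 0.0743]
tcp_rot: [180.0, 0.0, 163.6]
contact_force: [0.7, -0.3, 0.4]
opening: 0.0004
```

Request:
{"fn": "send_rows", "kwargs": {"series": [[[0,0,0.0025,0,0,0],[0,0,0.0025,0,0,0],[0,0,0.0025,0,0,0]]]}}

```text
time: 3.95
tcp_pos: [0.5692, 0.0618, 0.0741]
tcp_rot: [180.0, 0.0, 163.6]
contact_force: [-0.8, -0.1, 4.5]
opening: 0.0
```

Contact is at z = 0.0741, 4 mm low. It is stiff too: 4.5 N with no give, where a free key would yield at 2 N. So place 4 is the latched key, and the pictures agree. I'll push it in.

Request:
{"fn": "send_rows", "kwargs": {"series": [[[0,0,0.01,0,0,0],[0,0,0.015,0,0,0],[0,0,0.02,0,0,0],[0,0,0.02,0,0,0]]]}}

```text
time: 4.45
tcp_pos: [0.5692, 0.0618, 0.0702]
tcp_rot: [180.0, 0.0, 163.6]
contact_force: [-2.1, 0.4, 6.9]
opening: -0.0001
```

Request:
{"fn": "send_rows", "kwargs": {"series": [[[0,0,0.005,0,0,0],[0,0,0.01,0,0,0],[0,0,0.01,0,0,0],[0,0,0.01,0,0,0]]]}}

```text
time: 4.95
tcp_pos: [0.5692, 0.0618, 0.0684]
tcp_rot: [180.0, 0.0, 163.6]
contact_force: [-1.9, -0.2, 7.6]
opening: -0.0001
```

Request:
{"fn": "send_rows", "kwargs": {"series": [[[0,0,-0.015,0,0,0],[0,0,-0.03,0,0,0],[0,0,-0.041,0,0,0],[0,0,-0.041,0,0,0]]]}}

```text
time: 5.45
tcp_pos: [0.5692, 0.0618, 0.076]
tcp_rot: [180.0, 0.0, 163.6]
contact_force: [-0.7, -0.6, 3.4]
opening: -0.0001
```

At z = 0.076 the key still pushes back with 3.4 N, so it follows the finger above its latched height. I'll retreat and look.

Request:
{"fn": "send_rows", "kwargs": {"series": [[[0,0,-0.1,0,0,0],[0,0,-0.4,0,0,0],[0,0,-0.7,0,0,0],[0,0,-0.75,0,0,0],[0.3,0.2,-0.75,0,0,0],[0.6,0.4,-0.75,0,0,0],[0.8,0.6,-0.75,0,0,0],[0.8,0.6,-0.75,0,0,0]]]}}

```text
time: 6.45
tcp_pos: [0.4465, 0.2245, 0.2247]
tcp_rot: [-180.0, -0.2, 163.8]
contact_force: [0.1, -0.6, -0.4]
opening: 0.0
```

```bash
python3 -c "
from h import *
import cv2
a=optics.read_camera('side');b=optics.read_camera('top')
cv2.imwrite('pics/side2.png',a[:,:,::-1])
f=lambda i,y,x:cv2.resize(i[y:y+150,x:x+200],(400,300),interpolation=cv2.INTER_CUBIC)
cv2.imwrite('pics/c2.png',cv2.vconcat([cv2.hconcat([f(a,130,230),f(b,160,160)])[:,:,::-1],cv2.resize(b[:,:,::-1],(800,600))[0:300]]))
h=cv2.cvtColor(a,cv2.COLOR_RGB2HSV)
m=cv2.inRange(h,(20,120,100),(35,255,255))
c,l,st,ce=cv2.connectedComponentsWithStats(m)
for k in range(1,c):
  if st[k,4]>80: print(st[k],ce[k],ray('side',*ce[k],0.078))
plan([.571,.062,.0765])"
```

```text
[302 165  19  11 166] [311.1746988  170.01807229] [0.61221114 0.20714057 0.078     ]
[225 166  51  31 529] [250.46880907 181.1852552 ] [0.50525655 0.1766996  0.078     ]
[294 180  21  13 200] [304.12 185.92] [0.59818847 0.15953511 0.078     ]
[286 197  21  14 220] [296.31363636 203.35909091] [0.5838619  0.11129338 0.078     ]
[277 216  23  14 242] [288.10743802 222.38429752] [0.56996705 0.06283271 0.078     ]
shift [-0.8147 -0.601   0.7423] turn [-0.0006 -0.0008  0.0019] t 6.55 tcp [0.4484 0.223  0.2251] F [ 0.66  0.72 -0.57]
```

View pics/c2.png

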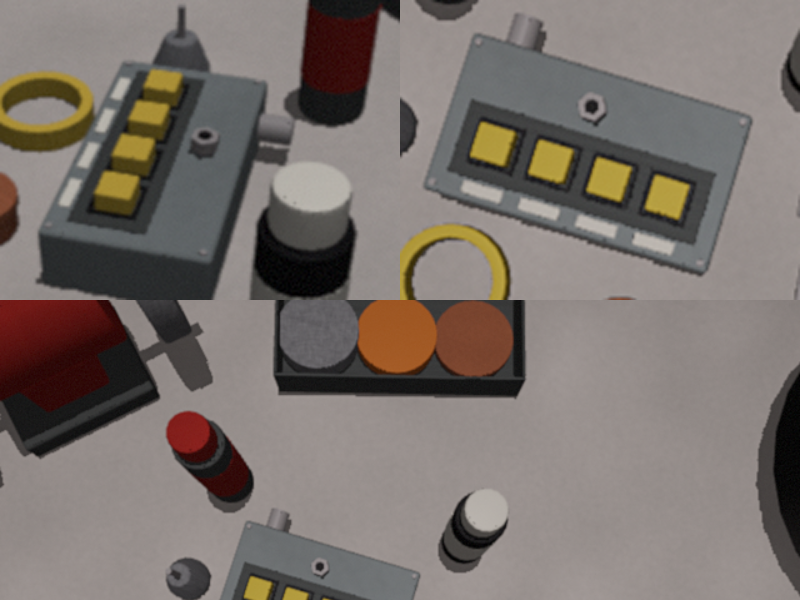

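In the side view, key 4 has risen from row 224.0 to 222.4. All four keys now sit evenly, about 48 to 49 mm apart in y, and the loose things have not moved. Handing in.

```bash
python3 -c "
from workcell import manip
print(manip.hand_in())"
```

```text
the job is handed in; nothing more can be done
None
```

The latched key was at place 4, the rightmost. I pushed it in until its catch let go, it sprang back up level with the others, and I handed the job in at about 6.6 s.

- **Finding it:** The camera images suggested place 4. A light tap there met the cap about 4 mm lower than an up key, and it did not give at 4.5 N. I did not tap the other three keys, as the pictures and that tap agreed.
- **Pressing:** I pushed it to about 9.8 mm of travel at 7.6 N, past the 8.5 mm release point. On the way back it still pushed with 3.4 N at about 2 mm below its up height, so it was following the finger up.
- **Last checks:** In the final side picture its top lines up with the other three. The nut, the felt cone, the tape roll and both cans look unmoved. I did not look at the wrench and most of the polish tin again, but the arm stayed clear of them. The arm ended clear of everything, and no check failed or disagreed.

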